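# Hold the amber tint cell in the light checker

## Robot

A 6-joint arm with a two-finger parallel gripper is mounted at the origin on the work surface. World frame = base frame: x ahead of the robot, y to its left, z up, the work surface at z = 0. Lengths are in m, angles in rad, forces in N, time in s.
With the tool pointing down it reaches from about 0.375 to 0.925 m from the base axis. Payload 5.7 kg.
Tool frame: the origin (TCP) lies on the centre line of the jaws, within the pads' length; the fingertips stand 14 mm ahead of it and the grasp point (between the pads) lies 5 mm behind it; z points along the fingers, y is the line along which they close (so a half turn about z gives the same grasp; the last joint's range is limited). The gripper opens to 88 mm and grips with 3 to 60 N. Pads are 20 mm wide; open, the fingers measure 115 mm over their backs; the gripper's body (75 mm by 178 mm) begins 61 mm behind the grasp point.
Start: joints at [-1.397, 0.359, 1.51, -0, 1.272, -0.115], TCP at [0.171, -0.575, 0.237] pointing down, gripper open.
Joint ranges: [-2.97, 2.97], [-1.01, 2.36], [0.21, 2.38], [-0.96, 4.11], [0.2, 2.71], [-2.98, 2.98]. Speed limits (rad/s): [2.39, 2.39, 3.14, 3.14, 3.14, 3.14].

## Interface

Orientations are given as a unit quaternion [w, x, y, z].
In Python, from cell import manip gives the robot as it stands.
- The arm moves only by the tool arm_command, never from a script. Its argument "deltas" is one flat list of numbers, 7 for each row, row after row: the turn, a rotation vector about the tool's x, y, z scaled (see below), then the shift along the tool's x, y, z scaled (see below), then the opening, from -1 (shut) to 1 (fully open). In form: [ax, ay, az, x, y, z, hand, ax, ay, az, x, y, z, hand, ...]. A call has 1 to 20 rows; each row is the pose to reach, as a shift and turn from the pose commanded when the call began, along the tool's axes at that moment; what a row does not reach only later rows make up. The controller multiplies each number of a shift by 100 mm and each number of a turn by 90 degrees. A row lasts 1/10 s, in which the tool goes at most 50 mm and 8.59 degrees, less where a joint would pass 70% of its speed; a pose out of reach is approached as far as the arm can. A call with a number of a shift or a turn outside -1 to 1 is refused whole. A call with a gripper value outside its range is refused whole. The fingers move at their own pace and stop on an object; "squeeze" is the grip in N (left out, the last holds). Time passes only in rows, so rows that repeat a pose let the fingers close. It gives the time, the measured TCP pose, the force, the opening and the grip force at its end, in the units of the state.
- manip.state(): the state, without advancing time (a new reading comes with each control period).
- manip.get_image(name): name is "scene" or "top" or "wrist"; returns (picture, depth): 480x640x3 uint8, red, green, blue; 480x640 float32, m along the optical axis (not along the pixel's ray), 0 where there is no reading.
- manip.camera_params(name): a dict with "fx", "fy", "cx", "cy" (pixels), "origin" and "orientation" of the camera in the world. Camera axes: x right, y down, z forward; pixel columns grow to the right and rows downward; lengths in m; the calibration is good to about 2 mm. A picture is of the moment at which its call begins: read the wrist's pose just before it. camera_params takes no time and is no camera call; for the wrist camera it gives the pose at the moment of the call.
- manip.close_job(): hands the job in; it is judged then, once.
The state is a dict: "t": time; "joints": joint angles; "qvel": joint speeds; "tau": joint torques, N m; "eef_pos": TCP position; "tcp_rot": TCP orientation; "wrist_force": force on the tool from outside, world axes, zero at the start; "torque": the same for the moment, N m; "opening": opening from 0.0 (shut) to 1.0 (fully open); "finger_force": force on a finger pad.
Only numpy, scipy, OpenCV 4.12 (cv2) and the standard library are available. Lean on these libraries where they do the work, as an engineer would, in place of code of your own. Each camera call takes 0.05 s, during which the arm holds its last target. There are 200 camera calls.

## Task

The light checker's red shutter still covers the lamp: first slide it fully open by the tab on top. Then pick the amber cell out of the tray by its two frosted faces only, never letting the fingers touch its clear faces, and hold it still and upright in the light path, midway between lamp and sensor with its middle at beam height and its clear faces square to the light, touching nothing but the gripper. Finish while still holding it there, and leave the other two cells and the glue bottles where they stand.

Things in the scene. Friction and masses are not known exactly. Their poses are not given: they have to be found in the camera images.
- checker: Light checker, fixed: grey base 150 x 310 mm, 12 mm thick; black lamp housing (x -85 to +45 mm) on its +y side, white sensor housing (100 mm wide) with dark round aperture on its -y side, both 125 mm high. Gap between them y -65 to +67 mm. Origin under the base, below the light path's middle (yellow cross); x across the light, y from sensor to lamp. Left or right of the bench.
- light_path (a point): The middle of the light path: the point midway between lamp and sensor at beam height, 90 mm above the bench (78 mm above the base plate), with the checker's axes. The light runs level along its y axis. Nothing supports a cell here.
- shutter_tab (a point): Grip point of the red shutter's tab, which stands up above the lamp housing: 12 mm along x, 16 mm along y, top 175 mm above the bench. The point is on its middle line, 151 mm above the bench (24 mm below its top, 26 mm above the housing's top). Axes as the checker's; moves with the shutter.
- shutter (a joint): Shutter slide in m: 0 covers the lamp; it grows as the shutter slides towards the checker's own -x direction, to 0.045 at the stop (fully open). Stays where it is left; slides with about 2 N of friction.
- tray: Low wooden tray, fixed, 102 x 232 mm, floor 6 mm and rim 12 mm above the bench, on the other side of the bench from the checker. Three tint cells stand in a row along its y axis, 65 mm apart, colours in any order, clear faces looking roughly along the row, frosted faces across it. Origin: centre of its underside.
- amber_center (a point): The amber (orange-yellow) cast-resin tint cell, an upright block 64 mm tall, about 85 g. Its x axis runs through the two clear coloured faces (30 mm apart), y through the two milky-white frosted faces (32 mm apart; plates 4 mm thick, 26 mm wide along x, so the clear part, 24 mm wide in y, stands 2 mm proud of them at both ends), z up. This point is its centre, 32 mm above its underside.
- amber_cell: The same amber tint cell; origin at the centre of its underside, same axes.
- cherry_center (a point): The cherry-red tint cell, same make and size, not to be disturbed. Point at its centre, 32 mm up.
- green_center (a point): The dark green tint cell, same make and size, not to be disturbed. Point at its centre, 32 mm up.
- glue_a_mid (a point): Cream glue bottle with red nozzle, 44 mm across, 118 mm tall, at the back of the bench; point 60 mm up. Not to be disturbed.
- glue_b_mid (a point): A second glue bottle of the same kind; point 60 mm up. Not to be disturbed.
There are look-alikes about, which are no part of the job. What is shaped like the amber_cell but brown is not meant.

How it is judged:
On the way, in this order (a step that is already met when the one before it is completed fails the run):
1. the shutter is slid fully open (value of joint shutter above 0.038 m), for 0.2 s.
2. the amber cell is lifted out of the tray, held by both frosted faces (height (world z) of amber_center above 0.055 m and contact force between amber_cell and tray below 0.05 N and contact force between the fingers and amber_cell_c1 above 1 N and contact force between the fingers and amber_cell_c2 above 1 N), for 0.2 s.
At the end, for the whole second after the job is handed in: Shutter open over 38 of 45 mm; amber cell gripped by both frosted faces (over 1 N each), still, touching neither checker nor tray; centre within 7 mm across the light, 10 mm in height, 20 mm along it of the light path's middle; clear faces square to the light and cell upright within 0.17 rad (value of joint shutter above 0.038 m and x of amber_center in the frame of light_path between -0.007 and 0.007 m and y of amber_center in the frame of light_path between -0.02 and 0.02 m and z of amber_center in the frame of light_path between -0.01 and 0.01 m and angle between the x axis of amber_center and the y axis of light_path, either way round below 0.17 rad and angle between amber_center's own z axis and vertical below 0.17 rad and contact force between the fingers and amber_cell_c1 above 1 N and contact force between the fingers and amber_cell_c2 above 1 N and contact force between amber_cell and checker below 0.05 N and contact force between amber_cell and tray below 0.05 N and linear speed of amber_cell below 0.02 m/s); the arm keeps its last pose, push and grip.
It fails at once if the fingers touch the amber cell's clear faces (contact force between the fingers and amber_cell_c0 above 0.5 N).
It fails at once if another cell or a glue bottle is moved more than 25 mm or knocked over (distance of any of cherry_center, green_center, glue_a_mid, glue_b_mid from where it was at the start of the episode above 0.025 m).
It also fails if it takes over 54 s, if anything falls off the work surface, if the arm or the gripper's body presses on something with over 40 N, if the wrist force passes 120 N, or if a joint passes its speed limit or range.

## Working session

There is one attempt and no reset: what is moved stays moved. The work goes in short steps, Python scripts to look and compute and a tool call to move; the robot and the scene stay as the last step left them, time stands still between calls to the robot, and variables do not carry over. Pictures are saved under pics/ and viewed, at most 10 in all, crops included, and the job is handed in when it is done.

Besides the shell and the picture viewer there is one more tool, called after "Emit:" as name(argument=value, ...) on one line, values as JSON. arm_command: Moves the arm, as the interface text tells. Its arguments: {"type":"object","properties":{"deltas":{"type":"array"},"squeeze":{"type":"number"}},"required":["deltas"]}

```bash
mkdir -p pics
cat > h.py <<'E'
import numpy as np, cv2
from cell import manip
from scipy.spatial.transform import Rotation as R
def rot(q): return R.from_quat([q[1],q[2],q[3],q[0]])
def snap(n):
    p=manip.camera_params(n); im,d=manip.get_image(n); return im,d,p
def cloud(d,p):
    v,u=np.mgrid[:480,:640]; P=np.stack([(u-p['cx'])/p['fx']*d,(v-p['cy'])/p['fy']*d,d],-1)
    return rot(p['orientation']).apply(P.reshape(-1,3)).reshape(480,640,3)+np.array(p['origin'])
E
python3 - <<'E'
from h import *
for n in('top','scene'):
    im,d,p=snap(n); cv2.imwrite(f'pics/{n}.png',im[...,::-1]); np.savez(f'{n}.npz',im=im,W=cloud(d,p),d=d); print(n,p)
print(manip.state())
E
```

```text
top {'fx': 539.733393386159, 'fy': 539.733393386159, 'cx': 315.6523390564236, 'cy': 232.30557472704845, 'origin': array([0.51821487, 0.02992255, 1.15477955]), 'orientation': array([-0.03336462,  0.71374667, -0.69897012,  0.02988767])}
scene {'fx': 560.0243490862267, 'fy': 560.0243490862267, 'cx': 314.52004188907296, 'cy': 239.7850497664759, 'origin': array([ 1.09042461, -0.62227314,  0.71267725]), 'orientation': array([-0.41980991,  0.85233639,  0.28065581, -0.13606851])}
{'t': 0.1, 'joints': array([-1.39710691e+00,  3.59407008e-01,  1.51130796e+00, -2.50700580e-05,
        1.27249438e+00, -1.15103482e-01]), 'qvel': array([ 0.00010312, -0.00074866, -0.00225339, -0.00153804,  0.00057293,
        0.00225763]), 'tau': array([ 8.42774280e-04, -5.16356170e+01, -2.71406472e+01,  6.75327354e-02,
        2.76824052e-02, -3.62173387e-05]), 'eef_pos': array([ 0.1707566 , -0.57457277,  0.23591527]), 'tcp_rot': array([-8.07649505e-04,  9.89592080e-01,  1.43898792e-01, -3.56488207e-05]), 'wrist_force': array([-0.07374811, -0.27899971, -0.46741381]), 'torque': array([-0.08288861,  0.05427764, -0.00562494]), 'finger_force': 0.0, 'opening': 1.0010717403466232}
```

View pics/top.png

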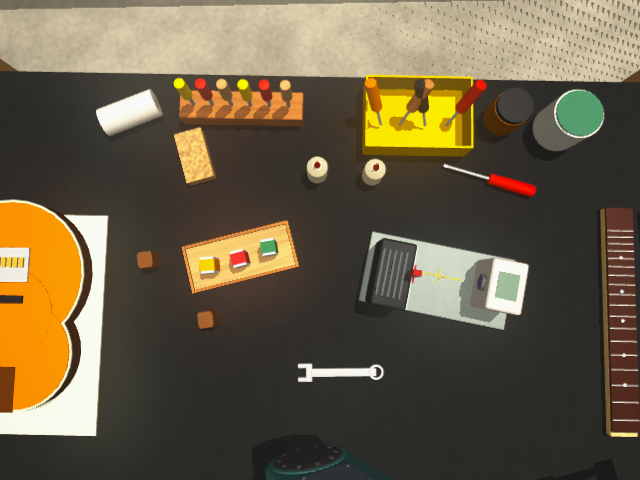

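View pics/scene.png

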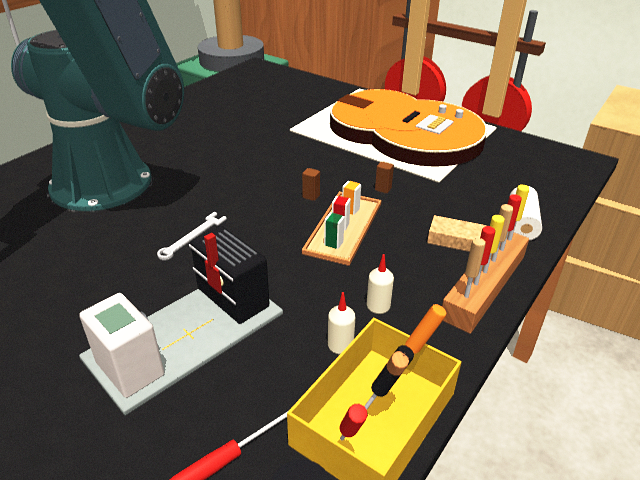

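The top view shows the amber cell at (207,265), cherry (239,258), green (268,247), the checker with its yellow cross at (440,275), and the red tab at (416,273). The scene view shows the lamp slit and tab at (212,250). Next I measure these.

```bash
cat > m.py <<'E'
from h import *
Z=np.load('top.npz'); im=Z['im'];W=Z['W'];z=W[...,2]
hsv=cv2.cvtColor(im,cv2.COLOR_RGB2HSV);H,S,V=[hsv[...,i].astype(int) for i in range(3)]
u=np.arange(640)[None,:]+0*z.astype(int);v=np.arange(480)[:,None]+0*u
def rect(n,m):
    P=W[m][:,:2]; 
    (c,s,a)=cv2.minAreaRect((P*1000).astype(np.float32)); print(n,m.sum(),'c',np.round(c,1),'s',np.round(s,1),'a',round(a,1),'z',np.round(np.percentile(W[m][:,2],[5,50,95]),4))
box=lambda a,b,c,d:(u>a)&(u<b)&(v>c)&(v<d)
rect('lamp top',box(355,430,230,320)&(abs(z-.125)<.006)&(V<110))
rect('sensor top',box(450,540,240,330)&(abs(z-.125)<.006))
rect('base',box(350,540,225,335)&(abs(z-.012)<.004)&(S<60))
rect('cross',box(420,470,260,290)&(abs(z-.012)<.005)&(S>90)&(H>20)&(H<40))
rect('tab',box(405,430,260,285)&(z>.15)&(S>150))
rect('tab2',box(405,430,260,285)&(z>.1)&(S>150))
rect('tray',box(175,305,215,300)&(abs(z-.010)<.008)&(S>60))
for n,b in(('amber',(195,220,252,277)),('cherry',(228,250,246,270)),('green',(257,280,234,260))):
    m=box(*b)&(abs(z-.07)<.006); rect(n,m); rect(n+' clr',m&(S>110)); rect(n+' wh',m&(S<=110))
E
python3 m.py
python3 - <<'E'
import cv2
t=cv2.imread('pics/top.png');a=cv2.resize(t[215:300,175:305],None,fx=6,fy=6,interpolation=0)
cv2.imwrite('pics/c1.png',a[:600,:800])
E
```

```text
lamp top 2032 c [ 534.4 -112.9] s [ 69.5 129.3] a 79.8 z [0.121  0.1246 0.1279]
sensor top 1881 c [ 515.7 -328.8] s [70.5 99.8] a 80.1 z [0.1211 0.1247 0.1279]
base 5139 c [ 525.1 -220.8] s [309.7 149.8] a 79.8 z [0.0088 0.0117 0.0148]
cross 73 c [ 531.7 -229.8] s [81.5 26.5] a 66.2 z [0.0088 0.0123 0.0154]
tab 52 c [531.1 -63.3] s [ 11.4 187.9] a 4.4 z [0.1726 0.1747 0.1779]
tab2 67 c [520. -66.] s [ 31.1 189.4] a 10.4 z [0.1136 0.1744 0.1777]
tray 5186 c [564.8 198. ] s [177.3 275.5] a 1.2 z [0.0023 0.006  0.013 ]
amber 238 c [545.6 254.4] s [31.7 30.6] a 7.3 z [0.0668 0.0697 0.0733]
amber clr 177 c [545.6 254.3] s [23.3 30.7] a 5.2 z [0.0669 0.0697 0.073 ]
amber wh 61 c [545.6 254.3] s [31.7 25.2] a 7.3 z [0.0666 0.0697 0.0736]
cherry 234 c [560.5 192.3] s [32.3 30.5] a 16.7 z [0.0667 0.0702 0.0735]
cherry clr 170 c [560.5 192.3] s [22.7 30.5] a 16.7 z [0.0661 0.0701 0.0734]
cherry wh 64 c [560.6 192.1] s [32.3 25.3] a 16.3 z [0.0673 0.0704 0.0736]
green 234 c [584.7 132.9] s [32.2 30.1] a 10.4 z [0.0667 0.0698 0.0731]
green clr 150 c [585.7 133.1] s [20.9 30. ] a 9.7 z [0.0667 0.0697 0.0731]
green wh 84 c [584.8 132.7] s [32.5 29.3] a 9.5 z [0.0664 0.0699 0.0728]
```

View pics/c1.png

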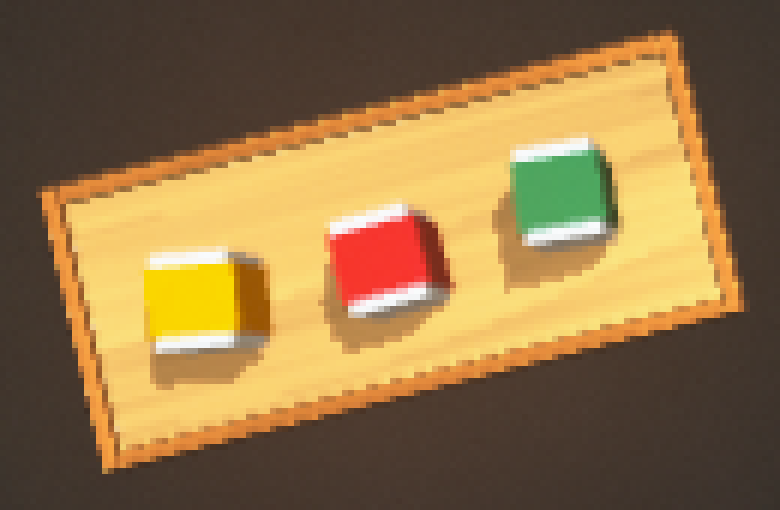

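The crop shows the amber cell's frosted strips at crop (190,257) and (195,345). They face world ±x, tilted by about 5°. Next I refine the tab, cross and tray.

```bash
cat >> m.py <<'E'
print('---')
def clean(m):
    n,l,s,c=cv2.connectedComponentsWithStats(m.astype(np.uint8)); return l==1+np.argmax(s[1:,4])
a=np.radians(-10.2); B=np.array([[np.cos(a),-np.sin(a)],[np.sin(a),np.cos(a)]])
m=clean(box(405,430,260,285)&(abs(z-.175)<.006)&(S>150)&((H<8)|(H>172)));rect('tab top',m)
P=np.median(W[m],0); o=np.array([.5349,-.2226]); print('tab med',P,'rel',(P[:2]-o)@B)
m=(box(405,460,250,300)&(abs(z-.012)<.006)&(S>70)&(H>18)&(H<40)&(V>110)); 
m=box(424,470,255,295)&(S>70)&(H>18)&(H<40); print(np.where(m)[1].min(),np.where(m)[1].max())
q=(W[m][:,:2]-o)@B*1000; print('cross rel mm x',np.percentile(q[:,0],[2,50,98]),'y',np.percentile(q[:,1],[2,50,98]))
arm=abs(q[:,0]-np.median(q[:,0]))>5; print('cross arm',arm.sum(),q[arm].mean(0),q[arm].min(0),q[arm].max(0))
m=clean(box(175,305,215,300)&(abs(z-.012)<.012)&(S>120)&(W[...,2]<.02)&(V>120)); rect('tray',m)
E
python3 m.py|sed -n '/---/,$p'
python3 - <<'E'
import cv2
t=cv2.imread('pics/top.png');a=cv2.resize(t[225:335,350:500],None,fx=5,fy=5,interpolation=0)
cv2.imwrite('pics/c2.png',a[:600,:800])
E
```

```text
---
tab top 51 c [ 537.5 -149.4] s [14.8 10.8] a 89.2 z [0.1726 0.1747 0.1776]
tab med [ 0.53763094 -0.14887537  0.17474142] rel [-0.01036773  0.07304306]
425 461
cross rel mm x [-10.75189539   0.36385699  12.4318436 ] y [-48.3659936   -1.57951293  26.11338775]
cross arm 15 [ 1.17216638 -0.6445408 ] [-13.970994    -1.79042864] [15.81227805  0.74159111]
tray 4317 c [567.7 197. ] s [104.6 233.5] a 15.4 z [0.0023 0.0066 0.0133]
```

View pics/c2.png

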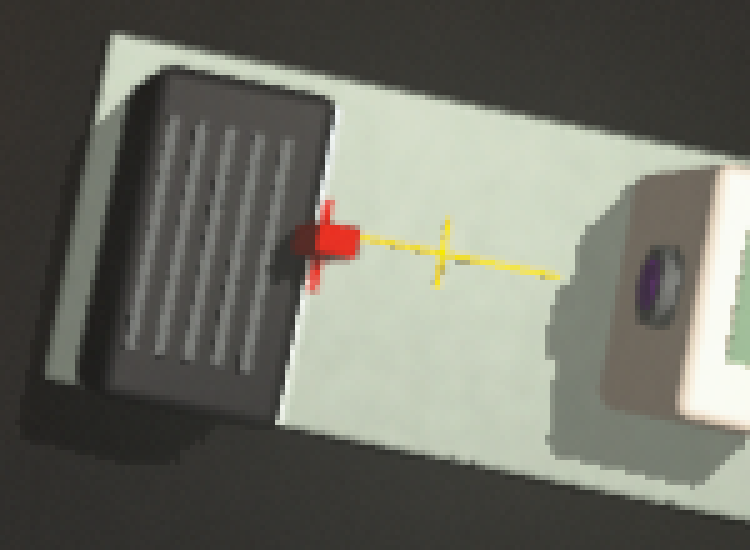

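```bash
cat >> h.py <<'E'
def plan(*wps):
    """waypoints (x,y,z,yaw_deg of tool y); prints rotvec/90deg + shift/100mm for one call each"""
    s=manip.state(); p=np.array(s['eef_pos']); r=rot(s['tcp_rot'])
    yt=r.apply([0,1,0]); print('at',np.round(p,4),'yaw y',round(np.degrees(np.arctan2(yt[1],yt[0])),2),'t',s['t'],'open',round(s['opening'],3),'F',round(s['finger_force'],1),'wf',np.round(s['wrist_force'],1))
    for w in wps:
        a=np.radians(w[3]); y=np.array([np.cos(a),np.sin(a),0]); zt=np.array([0,0,-1.]); q=R.from_matrix(np.c_[np.cross(y,zt),y,zt])
        print(w,np.round(np.r_[(r.inv()*q).as_rotvec()/(np.pi/2), r.inv().apply(np.array(w[:3])-p)/.1],3)); p=np.array(w[:3]); r=q
E
python3 - <<'E'
from h import *
A=np.array([.1708,-.5746]);B=np.array([.5376,-.149])
plan(*[(*(A+(B-A)*i/5),.237,-73.5+63.3*i/5) for i in range(1,6)],(*B,.146,-10.2))
E
```

```text
at [ 0.1708 -0.5746  0.2359] yaw y -73.45 t 0.1 open 1.001 F 0.0 wf [-0.1 -0.3 -0.5]
(np.float64(0.24416), np.float64(-0.48948), 0.237, -60.84) [-0.001 -0.    -0.14   0.946 -0.607 -0.01 ]
(np.float64(0.31752), np.float64(-0.40436), 0.237, -48.18) [ 0.     0.    -0.141  1.055 -0.386  0.   ]
(np.float64(0.39088), np.float64(-0.31924), 0.237, -35.52) [ 0.     0.    -0.141  1.114 -0.145  0.   ]
(np.float64(0.46424), np.float64(-0.23412), 0.237, -22.86) [ 0.     0.    -0.141  1.119  0.103  0.   ]
(np.float64(0.5376), np.float64(-0.14899999999999997), 0.237, -10.200000000000003) [ 0.     0.    -0.141  1.069  0.345  0.   ]
(np.float64(0.5376), np.float64(-0.149), 0.146, -10.2) [ 0.    0.   -0.   -0.    0.    0.91]
```

Emit:
arm_command(deltas=[0,0,-0.05,0.3,-0.2,0,1,0,0,-0.1,0.63,-0.4,0,1,0,0,-0.14,0.95,-0.6,0,1])

```text
t: 0.4
eef_pos: [0.2452, -0.4894, 0.2361]
tcp_rot: [-0.001, 0.968, 0.253, 0.0]
wrist_force: [0.5, -0.8, 0.3]
opening: 0.997
finger_force: 0.0
```

Emit:
arm_command(deltas=[0,0,-0.05,0.35,-0.13,0,1,0,0,-0.1,0.7,-0.25,0,1,0,0,-0.14,1,-0.38,0,1])

```text
t: 0.7
eef_pos: [0.3146, -0.407, 0.2363]
tcp_rot: [-0.0, 0.934, 0.358, 0.0]
wrist_force: [-0.1, 0.7, 0.5]
opening: 0.997
finger_force: 0.0
```

Emit:
arm_command(deltas=[0,0,-0.05,0.35,-0.05,0,1,0,0,-0.1,0.7,-0.1,0,1,0,0,-0.14,1,-0.14,0,1])

```text
t: 1.0
eef_pos: [0.3796, -0.3299, 0.2364]
tcp_rot: [-0.0, 0.889, 0.458, 0.0]
wrist_force: [-0.1, 0.7, -0.1]
opening: 0.998
finger_force: 0.0
```

Emit:
arm_command(deltas=[0,0,-0.05,0.35,0.03,0,1,0,0,-0.1,0.7,0.06,0,1,0,0,-0.14,1,0.1,0,1,0,0,-0.14,1,0.1,0,1,0,0,-0.14,1,0.1,0,1])

```text
t: 1.5
eef_pos: [0.4453, -0.2559, 0.2364]
tcp_rot: [-0.0, 0.834, 0.552, -0.0]
wrist_force: [-0.7, -0.1, -0.3]
opening: 0.999
finger_force: 0.0
```

Run:
```python
from h import *
plan((.5376,-.149,.237,-10.2),(.5376,-.149,.146,-10.2))
```

```text
at [ 0.4453 -0.2559  0.2364] yaw y -23.0 t 1.5 open 0.999 F 0.0 wf [-0.7 -0.1 -0.3]
(0.5376, -0.149, 0.237, -10.2) [-1.000e-03  0.000e+00 -1.420e-01  1.345e+00  4.320e-01 -7.000e-03]
(0.5376, -0.149, 0.146, -10.2) [0.   0.   0.   0.   0.   0.91]
```

Emit:
arm_command(deltas=[0,0,0,0.3,0.1,0,1,0,0,0,0.6,0.2,0,1,0,0,0,0.9,0.3,0,1])

```text
t: 1.8
eef_pos: [0.5079, -0.1859, 0.2365]
tcp_rot: [-0.0, 0.835, 0.55, -0.0]
wrist_force: [0.4, 0.2, 0.2]
opening: 1.003
finger_force: 0.0
```

Emit:
arm_command(deltas=[0,0,-0.08,0.3,0.08,0,1,0,0,-0.142,0.445,0.13,0,1,0,0,-0.142,0.445,0.13,0,1,0,0,-0.142,0.445,0.13,0,1])

```text
t: 2.2
eef_pos: [0.5368, -0.1504, 0.2364]
tcp_rot: [-0.0, 0.769, 0.64, -0.001]
wrist_force: [-0.6, 0.3, 0.7]
opening: 1.007
finger_force: 0.0
```

Run:
```python
from h import *
plan((.5376,-.149,.146,-10.2))
im,d,p=snap('wrist'); cv2.imwrite('pics/w1.png',im[...,::-1]); 
W=cloud(d,p); hsv=cv2.cvtColor(im,cv2.COLOR_RGB2HSV)
m=((hsv[...,0]<8)|(hsv[...,0]>172))&(hsv[...,1]>150)&(abs(W[...,2]-.175)<.006)&(abs(W[...,0]-.54)<.05)&(abs(W[...,1]+.15)<.05)
print(m.sum(),cv2.minAreaRect((W[m][:,:2]*1000).astype(np.float32)),np.median(W[m],0),p['origin'])
```

```text
at [ 0.5368 -0.1504  0.2364] yaw y -10.48 t 2.2 open 1.007 F 0.0 wf [-0.6  0.3  0.7]
(0.5376, -0.149, 0.146, -10.2) [-0.001  0.    -0.003  0.016  0.006  0.904]
432 ((537.4388427734375, -149.8138427734375), (14.758700370788574, 9.950340270996094), 80.06086730957031) [ 0.53754356 -0.14931305  0.17526501] [ 0.55063897 -0.0796368   0.38426256]
```

View pics/w1.png

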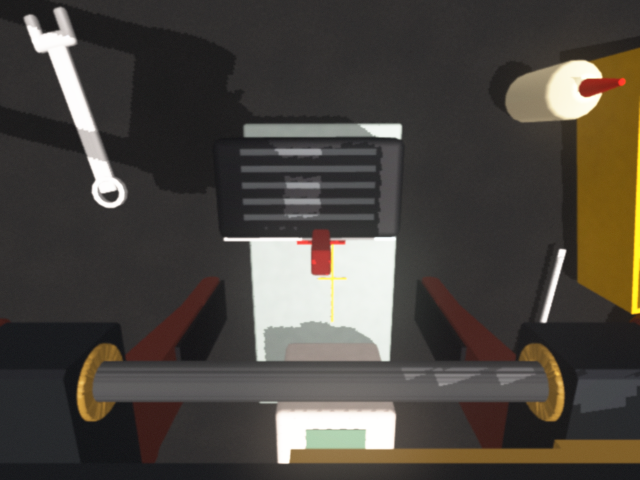

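The wrist view shows the tab centred between the jaws at (320,250), and its measured position agrees with the top view. Descend and grip.

Emit:
arm_command(deltas=[0,0,0,0,0,0.3,1,0,0,0,0,0,0.6,1,0,0,0,0,0,0.8,1,0,0,0,0,0,0.9,1,0,0,0,0,0,0.9,1,0,0,0,0,0,0.9,-1,0,0,0,0,0,0.9,-1,0,0,0,0,0,0.9,-1,0,0,0,0,0,0.9,-1,0,0,0,0,0,0.9,-1,0,0,0,0,0,0.9,-1,0,0,0,0,0,0.9,-1,0,0,0,0,0,0.9,-1,0,0,0,0,0,0.9,-1,0,0,0,0,0,0.9,-1], squeeze=15)

```text
t: 3.75
eef_pos: [0.5375, -0.1492, 0.1466]
tcp_rot: [-0.0, 0.768, 0.641, -0.0]
wrist_force: [-0.9, -0.9, 1.2]
opening: 0.135
finger_force: 15.0
```

Opening 0.135 is 12 mm, so the tab is gripped. Slide it towards tool -y.

Emit:
arm_command(deltas=[0,0,0,0,-0.06,0,-1,0,0,0,0,-0.12,0,-1,0,0,0,0,-0.2,0,-1,0,0,0,0,-0.28,0,-1,0,0,0,0,-0.36,0,-1,0,0,0,0,-0.41,0,-1,0,0,0,0,-0.44,0,-1,0,0,0,0,-0.44,0,-1,0,0,0,0,-0.44,0,-1,0,0,0,0,-0.44,0,-1,0,0,0,0,-0.44,0,-1])

```text
t: 4.85
eef_pos: [0.5035, -0.1439, 0.1481]
tcp_rot: [0.008, 0.768, 0.64, 0.006]
wrist_force: [26.4, -2.5, -19.3]
opening: 0.137
finger_force: 15.0
```

Emit:
arm_command(deltas=[0,0,0,0,0,0,-0.2,0,0,0,0,0,0,-0.2,0,0,0,0,0,0,-0.2,0,0,0,0,0,0,-0.2,0,0,0,0,0,-0.2,-0.2,0,0,0,0,0,-0.5,-0.2,0,0,0,0,0,-0.8,0,0,0,0,0,0,-1,0,0,0,0,0,0,-1,0])

```text
t: 5.75
eef_pos: [0.4949, -0.1419, 0.2492]
tcp_rot: [0.002, 0.768, 0.641, 0.001]
wrist_force: [0.8, -0.1, 0.1]
opening: 0.501
finger_force: 0.0
```

Run:
```python
from h import *
im,d,p=snap('wrist'); W=cloud(d,p); hsv=cv2.cvtColor(im,cv2.COLOR_RGB2HSV)
m=((hsv[...,0]<8)|(hsv[...,0]>172))&(hsv[...,1]>150)&(abs(W[...,2]-.175)<.006)&(abs(W[...,0]-.51)<.08)&(abs(W[...,1]+.15)<.05)
print(m.sum(),np.median(W[m],0))
A=np.array([.494,-.141]);B=np.array([.5456,.2543])
plan(*[(*(A+(B-A)*i/5),.25,-10.2+(16.2*i/5)) for i in range(1,6)])
```

```text
416 [ 0.50460745 -0.14298814  0.17523228]
at [ 0.4941 -0.1415  0.2474] yaw y -10.28 t 5.8 open 0.501 F 0.0 wf [-0.   0.1  0.3]
(np.float64(0.50432), np.float64(-0.061939999999999995), 0.25, -6.959999999999999) [ 0.001  0.    -0.037  0.801 -0.041 -0.026]
(np.float64(0.51464), np.float64(0.017119999999999996), 0.25, -3.7199999999999998) [ 0.     0.    -0.036  0.797  0.007  0.   ]
(np.float64(0.52496), np.float64(0.09618000000000002), 0.25, -0.4800000000000004) [ 0.     0.    -0.036  0.796  0.052  0.   ]
(np.float64(0.53528), np.float64(0.17523999999999998), 0.25, 2.76) [ 0.     0.    -0.036  0.791  0.097  0.   ]
(np.float64(0.5456), np.float64(0.25429999999999997), 0.25, 6.0) [ 0.     0.    -0.036  0.785  0.141  0.   ]
```

The tab now sits at checker x = -44.6 mm, and the 26 N push fits the end stop. The shutter evidently started about 10 mm open, so it should now be fully open. On to the amber cell.

Emit:
arm_command(deltas=[0,0,-0.02,0.3,-0.02,0,0,0,0,-0.04,0.6,-0.04,0,0,0,0,-0.07,0.95,-0.05,0,0])

```text
t: 6.1
eef_pos: [0.5045, -0.0463, 0.2447]
tcp_rot: [-0.002, 0.731, 0.682, -0.001]
wrist_force: [-0.4, -0.9, 0.5]
opening: 0.499
finger_force: 0.0
```

Emit:
arm_command(deltas=[0,0,-0.02,0.35,0,0,0,0,0,-0.04,0.7,0,0,0,0,0,-0.04,1,0,0,0])

```text
t: 6.4
eef_pos: [0.5113, 0.0543, 0.2446]
tcp_rot: [-0.002, 0.709, 0.705, -0.001]
wrist_force: [-0.3, 0.1, -0.3]
opening: 0.501
finger_force: 0.0
```

Emit:
arm_command(deltas=[0,0,-0.02,0.35,0.02,0,0,0,0,-0.04,0.7,0.05,0,0,0,0,-0.04,0.95,0.07,0,0,0,0,-0.04,0.95,0.07,0,0,0,0,-0.04,0.95,0.07,0,0])

```text
t: 6.9
eef_pos: [0.5195, 0.1474, 0.2451]
tcp_rot: [-0.001, 0.686, 0.727, -0.002]
wrist_force: [0.2, -0.7, 0.3]
opening: 0.503
finger_force: 0.0
```

```bash
cat > w.py <<'E'
from h import *
im,d,p=snap('wrist'); cv2.imwrite('pics/w2.png',im[...,::-1]); W=cloud(d,p); hsv=cv2.cvtColor(im,cv2.COLOR_RGB2HSV)
near=(np.hypot(W[...,0]-.5456,W[...,1]-.2543)<.028)
m=near&(abs(W[...,2]-.07)<.005)
for n,k in(('all',m),('clr',m&(hsv[...,1]>110)&(abs(hsv[...,0].astype(int)-24)<9))):
    print(n,k.sum(),cv2.minAreaRect((W[k][:,:2]*1000).astype(np.float32)) if k.any() else '',np.median(W[k],0))
plan((.5456,.2543,.2,6),(.5456,.2543,.13,6),(.5456,.2543,.04,6))
E
python3 w.py
```

```text
all 1586 ((546.880615234375, 253.2541046142578), (31.75072479248047, 30.104700088500977), 6.21068811416626) [0.54691732 0.25350516 0.06980415]
clr 1164 ((546.9369506835938, 253.26023864746094), (23.615873336791992, 30.104700088500977), 6.21068811416626) [0.54689904 0.25356517 0.0698224 ]
at [0.5197 0.1468 0.2454] yaw y 3.24 t 6.95 open 0.496 F 0.0 wf [-0.8 -0.   0.8]
(0.5456, 0.2543, 0.2, 6) [-0.002  0.    -0.031  1.059  0.32   0.452]
(0.5456, 0.2543, 0.13, 6) [0.  0.  0.  0.  0.  0.7]
(0.5456, 0.2543, 0.04, 6) [0.  0.  0.  0.  0.  0.9]
```

Emit:
arm_command(deltas=[0,0,-0.01,0.35,0.1,0.1,0.4,0,0,-0.02,0.7,0.2,0.2,0.4,0,0,-0.033,1,0.33,0.3,0.4,0,0,-0.033,1,0.33,0.3,0.4,0,0,-0.033,1,0.33,0.3,0.4])

```text
t: 7.45
eef_pos: [0.5478, 0.2481, 0.2158]
tcp_rot: [-0.0, 0.668, 0.744, -0.001]
wrist_force: [-0.3, -0.8, -0.2]
opening: 0.702
finger_force: 0.0
```

```bash
sed -i 's/^plan.*/plan((.5467,.2535,.13,6.2),(.5467,.2535,.04,6.2))/' w.py; python3 w.py
```

```text
all 1483 ((547.2742919921875, 253.6638946533203), (31.595970153808594, 30.25457191467285), 5.666279315948486) [0.5470898  0.25408572 0.06986537]
clr 1083 ((546.7884521484375, 253.37464904785156), (23.750350952148438, 30.13705825805664), 7.246326923370361) [0.54693464 0.2543471  0.06985109]
at [0.5478 0.2477 0.2163] yaw y 6.14 t 7.5 open 0.699 F 0.0 wf [0.5 0.7 0.3]
(0.5467, 0.2535, 0.13, 6.2) [-0.001  0.001 -0.001  0.059 -0.004  0.863]
(0.5467, 0.2535, 0.04, 6.2) [0.  0.  0.  0.  0.  0.9]
```

Emit:
arm_command(deltas=[0,0,0,0.06,-0.005,0.2,0.4,0,0,0,0.06,-0.005,0.5,0.4,0,0,0,0.06,-0.005,0.75,0.4,0,0,0,0.06,-0.005,0.86,0.4,0,0,0,0.06,-0.005,0.86,0.4,0,0,0,0.06,-0.005,0.86,0.4])

```text
t: 8.1
eef_pos: [0.5477, 0.2547, 0.1317]
tcp_rot: [0.0, 0.668, 0.744, 0.001]
wrist_force: [-0.2, -0.1, -0.7]
opening: 0.703
finger_force: 0.0
```

```bash
python3 w.py
```

```text
all 2692 ((547.1134643554688, 253.46453857421875), (31.85011863708496, 30.692167282104492), 6.560105800628662) [0.54710351 0.2543402  0.06984545]
clr 2007 ((547.04150390625, 253.4425811767578), (23.67252540588379, 30.77421760559082), 6.823503017425537) [0.5471391  0.25430425 0.06987561]
at [0.5481 0.255  0.1321] yaw y 6.16 t 8.15 open 0.698 F 0.0 wf [-0.2  0.4 -0.5]
(0.5467, 0.2535, 0.13, 6.2) [ 0.001 -0.    -0.    -0.014 -0.015  0.021]
(0.5467, 0.2535, 0.04, 6.2) [0.  0.  0.  0.  0.  0.9]
```

View pics/w2.png

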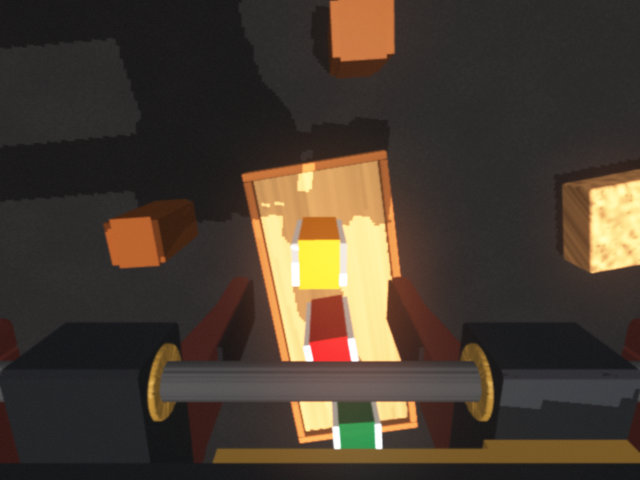

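The wrist view shows the amber cell at (320,258) with its white frosted sides left and right, facing the fingers. It is aligned to about 1 mm, so descend and grip.

Emit:
arm_command(deltas=[0,0,0,-0.01,-0.01,0.25,0.4,0,0,0,-0.01,-0.01,0.5,0.4,0,0,0,-0.01,-0.01,0.75,0.4,0,0,0,-0.01,-0.01,0.92,0.4,0,0,0,-0.01,-0.01,0.92,0.4,0,0,0,-0.01,-0.01,0.92,0.4,0,0,0,-0.01,-0.01,0.92,-1,0,0,0,-0.01,-0.01,0.92,-1,0,0,0,-0.01,-0.01,0.92,-1,0,0,0,-0.01,-0.01,0.92,-1,0,0,0,-0.01,-0.01,0.92,-1,0,0,0,-0.01,-0.01,0.92,-1,0,0,0,-0.01,-0.01,0.92,-1], squeeze=20)

```text
t: 9.45
eef_pos: [0.5465, 0.2543, 0.0392]
tcp_rot: [0.0, 0.668, 0.744, 0.0]
wrist_force: [-0.8, -1.0, 5.4]
opening: 0.366
finger_force: 20.0
```

Emit:
arm_command(deltas=[0,0,0,0,0,-0.1,-1,0,0,0,0,0,-0.25,-1,0,0,0,0,0,-0.5,-1,0,0,0,0,0,-0.75,-1,0,0,0,0,0,-0.95,-1,0,0,0,0,0,-0.95,-1,0,0,0,0,0,-0.95,-1])

```text
t: 10.15
eef_pos: [0.5461, 0.2541, 0.1337]
tcp_rot: [0.0, 0.668, 0.744, 0.0]
wrist_force: [-0.2, 0.0, -1.3]
opening: 0.366
finger_force: 20.0
```

Run:
```python
from h import *
A=np.array([.5461,.2541]);B=np.array([.5355,-.2233])
plan((*A,.225,6.2),*[(*(A+(B-A)*i/5),.25,6.2-(16.4*i/5)) for i in range(1,6)])
```

```text
at [0.5461 0.2541 0.1337] yaw y 6.2 t 10.15 open 0.366 F 20.0 wf [-0.2  0.  -1.3]
(np.float64(0.5461), np.float64(0.2541), 0.225, 6.2) [ 0.    -0.    -0.    -0.     0.001 -0.913]
(np.float64(0.54398), np.float64(0.15861999999999998), 0.25, 2.9200000000000004) [ 0.     0.     0.036 -0.947 -0.124 -0.25 ]
(np.float64(0.54186), np.float64(0.06314), 0.25, -0.35999999999999943) [ 0.     0.     0.036 -0.952 -0.07   0.   ]
(np.float64(0.53974), np.float64(-0.03233999999999998), 0.25, -3.6399999999999997) [ 0.     0.     0.036 -0.955 -0.015  0.   ]
(np.float64(0.53762), np.float64(-0.12782), 0.25, -6.919999999999999) [ 0.     0.     0.036 -0.954  0.039  0.   ]
(np.float64(0.5355), np.float64(-0.2233), 0.25, -10.2) [ 0.     0.     0.036 -0.95   0.094  0.   ]
```

Emit:
arm_command(deltas=[0,0,0,0,0,-0.3,-1,0,0,0,0,0,-0.6,-1,0,0,0,0,0,-0.92,-1,0,0,0,0,0,-0.92,-1])

```text
t: 10.55
eef_pos: [0.5481, 0.2549, 0.2285]
tcp_rot: [0.001, 0.668, 0.744, 0.002]
wrist_force: [0.1, 0.4, 0.5]
opening: 0.363
finger_force: 20.0
```

Emit:
arm_command(deltas=[0,0,0.01,-0.2,-0.03,-0.08,-1,0,0,0.02,-0.45,-0.06,-0.16,-1,0,0,0.03,-0.7,-0.09,-0.25,-1,0,0,0.036,-0.95,-0.12,-0.25,-1])

```text
t: 10.95
eef_pos: [0.5439, 0.1575, 0.2494]
tcp_rot: [-0.001, 0.689, 0.725, -0.001]
wrist_force: [0.7, 0.2, -0.7]
opening: 0.363
finger_force: 20.0
```

Emit:
arm_command(deltas=[0,0,0.01,-0.25,-0.02,0,-1,0,0,0.02,-0.5,-0.04,0,-1,0,0,0.03,-0.75,-0.06,0,-1,0,0,0.036,-0.95,-0.07,0,-1])

```text
t: 11.35
eef_pos: [0.5409, 0.0618, 0.2482]
tcp_rot: [-0.001, 0.709, 0.705, -0.002]
wrist_force: [-0.0, -0.1, -1.4]
opening: 0.361
finger_force: 20.0
```

Emit:
arm_command(deltas=[0,0,0.01,-0.25,0,0,-1,0,0,0.02,-0.5,-0.01,0,-1,0,0,0.03,-0.75,-0.01,0,-1,0,0,0.036,-0.95,-0.01,0,-1])

```text
t: 11.75
eef_pos: [0.5396, -0.033, 0.2482]
tcp_rot: [-0.002, 0.729, 0.685, -0.001]
wrist_force: [0.3, 0.7, -0.4]
opening: 0.361
finger_force: 20.0
```

Emit:
arm_command(deltas=[0,0,0.01,-0.25,0.01,0,-1,0,0,0.02,-0.5,0.02,0,-1,0,0,0.03,-0.75,0.03,0,-1,0,0,0.036,-0.95,0.04,0,-1])

```text
t: 12.15
eef_pos: [0.5378, -0.1278, 0.2481]
tcp_rot: [-0.002, 0.748, 0.664, -0.001]
wrist_force: [0.1, 0.1, -0.9]
opening: 0.361
finger_force: 20.0
```

Emit:
arm_command(deltas=[0,0,0.01,-0.25,0.02,0,-1,0,0,0.02,-0.5,0.05,0,-1,0,0,0.03,-0.75,0.07,0,-1,0,0,0.036,-0.95,0.09,0,-1,0,0,0.036,-0.95,0.09,0,-1,0,0,0.036,-0.95,0.09,0,-1])

```text
t: 12.75
eef_pos: [0.5359, -0.2217, 0.2487]
tcp_rot: [-0.002, 0.766, 0.642, -0.0]
wrist_force: [0.4, 0.4, -1.0]
opening: 0.362
finger_force: 20.0
```

Run:
```python
from h import *
plan((.5355,-.2233,.16,-10.2),(.5355,-.2233,.0912,-10.2))
im,d,p=snap('scene'); cv2.imwrite('pics/s2.png',im[...,::-1])
```

```text
at [ 0.5359 -0.2217  0.2487] yaw y -10.05 t 12.75 open 0.362 F 20.0 wf [ 0.4  0.4 -1. ]
(0.5355, -0.2233, 0.16, -10.2) [-0.002 -0.001  0.002 -0.018  0.002  0.887]
(0.5355, -0.2233, 0.0912, -10.2) [0.    0.    0.    0.    0.    0.688]
```

View pics/s2.png

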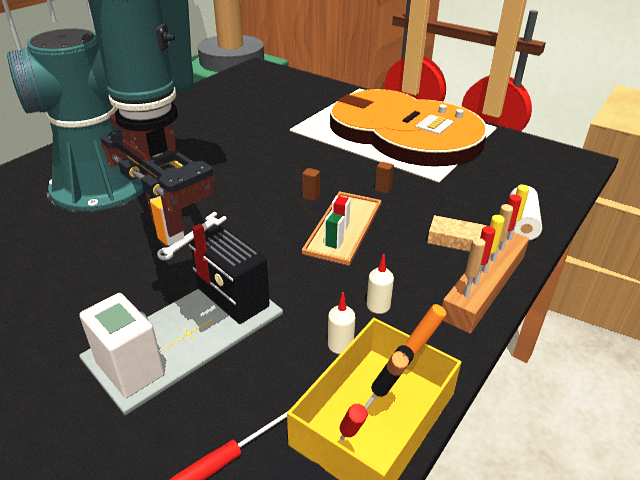

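The scene view shows the lamp lens uncovered at (218,280). The amber cell hangs upright in the jaws at (162,222), and the other two cells are still in the tray. Lower it into the light path.

Emit:
arm_command(deltas=[0,0,0,-0.016,0,0.2,-1,0,0,0,-0.016,0,0.45,-1,0,0,0,-0.016,0,0.7,-1,0,0,0,-0.016,0,0.9,-1])

```text
t: 13.2
eef_pos: [0.5358, -0.222, 0.1589]
tcp_rot: [-0.001, 0.766, 0.643, -0.0]
wrist_force: [-0.4, -1.0, -0.9]
opening: 0.365
finger_force: 20.0
```

Emit:
arm_command(deltas=[0,0,0,0,0,0.2,-1,0,0,0,0,0,0.4,-1,0,0,0,0,0,0.55,-1,0,0,0,0,0,0.67,-1,0,0,0,0,0,0.67,-1,0,0,0,0,0,0.67,-1,0,0,0,0,0,0.67,-1,0,0,0,0,0,0.67,-1])

```text
t: 14.0
eef_pos: [0.5372, -0.2241, 0.0945]
tcp_rot: [0.001, 0.766, 0.643, 0.0]
wrist_force: [0.3, 0.1, -1.0]
opening: 0.361
finger_force: 20.0
```

Run:
```python
from h import *
plan((.5355,-.2233,.0912,-10.2))
a=np.radians(-10.2); B=np.array([[np.cos(a),-np.sin(a)],[np.sin(a),np.cos(a)]])
for n in('scene','wrist'):
    im,d,p=snap(n); W=cloud(d,p); h=cv2.cvtColor(im,cv2.COLOR_RGB2HSV)
    L=np.concatenate([(W[...,:2]-[.5355,-.2233])@B,W[...,2:]-.09],-1)*1000
    m=(abs(L)<[35,35,45]).all(-1)&(h[...,0]>12)&(h[...,0]<32)&(h[...,1]>120)
    print(n,m.sum(),np.round(np.percentile(L[m],[2,50,98],axis=0),1) if m.any() else '')
    cv2.imwrite(f'pics/e_{n}.png',im[...,::-1])
```

```text
at [ 0.5372 -0.2241  0.0945] yaw y -10.0 t 14.0 open 0.361 F 20.0 wf [ 0.3  0.1 -1. ]
(0.5355, -0.2233, 0.0912, -10.2) [ 0.001  0.     0.002  0.005 -0.018  0.033]
scene 263 [[ -9.6 -15.8 -26.6]
 [  4.7 -14.7   8.4]
 [ 15.3  -8.7  36.5]]
wrist 6698 [[ -9.3  -4.3 -24.1]
 [  2.1  13.1  34. ]
 [ 13.5  14.   36.1]]
```

View pics/e_scene.png

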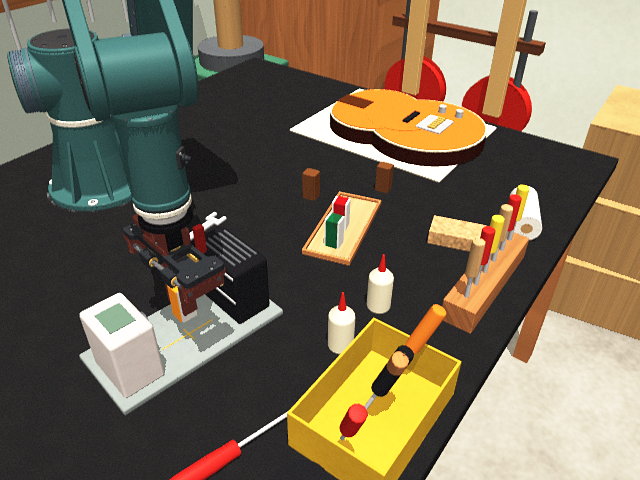

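View pics/e_wrist.png

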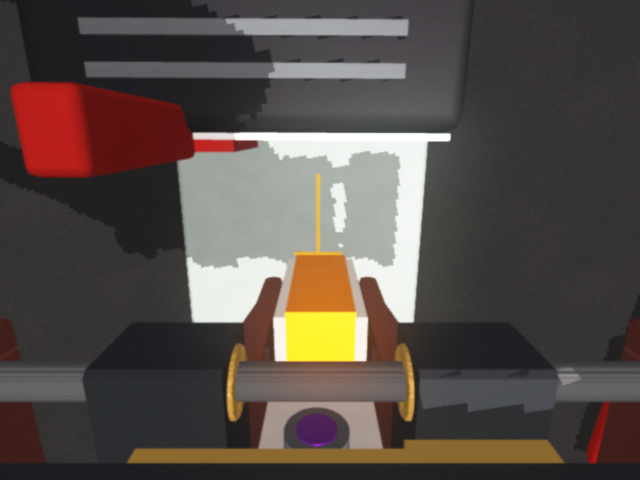

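The cell hangs upright in the gap (wrist view (320,310)) with its clear face towards the lamp. It is about 2 mm off in x and 3 mm high, so I make a small correction and check.

Emit:
arm_command(deltas=[0,0,0,0.005,-0.01,0.02,-1,0,0,0,0.005,-0.02,0.03,-1,0,0,0,0.005,-0.02,0.03,-1,0,0,0,0.005,-0.02,0.03,-1,0,0,0,0.005,-0.02,0.03,-1,0,0,0,0.005,-0.02,0.03,-1,0,0,0,0.005,-0.02,0.03,-1,0,0,0,0.005,-0.02,0.03,-1])

```text
t: 14.9
eef_pos: [0.5347, -0.223, 0.0907]
tcp_rot: [-0.0, 0.766, 0.643, 0.0]
wrist_force: [0.2, -0.8, -1.0]
opening: 0.369
finger_force: 20.0
```

Run:
```python
from h import *
plan((.5355,-.2233,.0912,-10.2))
a=np.radians(-10.2); B=np.array([[np.cos(a),-np.sin(a)],[np.sin(a),np.cos(a)]])
im,d,p=snap('wrist'); W=cloud(d,p); h=cv2.cvtColor(im,cv2.COLOR_RGB2HSV)
L=np.concatenate([(W[...,:2]-[.5355,-.2233])@B,W[...,2:]-.09],-1)*1000
m=(abs(L)<[35,35,45]).all(-1)&(h[...,0]>12)&(h[...,0]<32)&(h[...,1]>120)
print(np.round(np.percentile(L[m],[2,50,98],axis=0),1))
```

```text
at [ 0.5347 -0.223   0.0907] yaw y -10.0 t 14.9 open 0.369 F 20.0 wf [ 0.2 -0.8 -1. ]
(0.5355, -0.2233, 0.0912, -10.2) [-0.    -0.     0.002 -0.002  0.008 -0.005]
[[-11.8  -3.6 -28.2]
 [ -0.4  13.8  30.2]
 [ 11.   14.7  32.3]]
```

Centre x is about -0.4 mm and the top is about 32 mm above the beam middle, so every measure is within tolerance. Handing in.

```bash
python3 -c "
from cell import manip
print(manip.close_job())"
```

```text
the job is handed in; nothing more can be done
None
```

I handed the job in at about 15 s of the 54 s allowed: the shutter is at its stop, and the amber cell is held by its frosted faces in the light path, within about 1 mm of the middle across the light and in height by camera; the hand-in returned no verdict.

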